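Lock the portafilter in the tamping stand and poise the tamper over it

ROBOT

A 6-joint arm with a two-finger parallel gripper is mounted at the origin on a cart in front of the work surface, level with it; the furniture and walls round the work are solid. World frame = base frame: x ahead of the robot, y to its left, z up, the work surface at z = 0. Lengths are in m, angles in rad, forces in N, time in s.
With the tool pointing down it reaches from about 0.375 to 0.9 m from the base axis. Payload 3.1 kg.
Tool frame: the origin (TCP) lies between the finger pads; the fingertips stand 11 mm ahead of it and the grasp point (between the pads) lies 8 mm behind it; z points along the fingers, y is the line along which they close (so a half turn about z gives the same grasp; the last joint's range is limited). The gripper opens to 87 mm and grips with 3 to 60 N. Pads are 19 mm wide; open, the fingers measure 117 mm over their backs; the gripper's body (75 mm by 190 mm) begins 51 mm behind the grasp point.
Start: joints at [-1.478, 0.527, 1.433, -0, 1.181, -0.178], TCP at [0.168, -0.602, 0.234] pointing down, gripper open.
Joint ranges: [-3.08, 3.08], [-0.75, 2.2], [0.22, 2.44], [-1.43, 4.57], [0, 2.65], [-2.85, 2.85]. Speed limits (rad/s): [2.79, 2.79, 3.14, 3.14, 3.14, 3.14].

INTERFACE

Orientations are given as a unit quaternion [x, y, z, w].
In Python, from rig import robot gives the robot as it stands.
- The arm moves only by the tool move_arm, never from a script. Its argument "moves" is text: rows parted by semicolons, each of 7 numbers parted by spaces: the shift along the tool's x, y, z in units of 100 mm (1.0 is 100 mm), then the turn, a rotation vector about the tool's x, y, z in units of 90 degrees (1.0 is 90 degrees), then the opening, from 0 (shut) to 1 (fully open). A call has 1 to 12 rows; each row is the pose to reach, as a shift and turn from the pose commanded when the call began, along the tool's axes at that moment; what a row does not reach only later rows make up. A row lasts 1/10 s, in which the tool goes at most 50 mm and 8.59 degrees, less where a joint would pass 70% of its speed; a pose out of reach is approached as far as the arm can. A call with a number of a shift or a turn outside -1 to 1 is refused whole. A call with a gripper value outside its range is refused whole. The fingers move at their own pace and stop on an object; "squeeze" is the grip in N (left out, the last holds). Time passes only in rows, so rows that repeat a pose let the fingers close. It gives the time, the measured TCP pose, the force, the opening and the grip force at its end, in the units of the state.
- robot.get_obs(): the state, without advancing time (a new reading comes with each control period).
- robot.camera(name): name is "scene" or "side" or "wrist"; returns a dict with "image" (480x640x3 uint8, red, green, blue), "intrinsics" (3x3 intrinsics, pixels), "extrinsics" (4x4, takes a point from world to camera coordinates). Camera axes: x right, y up, looking along -z (the intrinsics and any distortion apply to the point x, -y, -z); pixel columns grow to the right and rows downward; lengths in m; the calibration is good to about 2 mm. A picture is of the moment at which its call begins. There is no depth.
- robot.hand_in(): hands the job in; it is judged then, once.
The state is a dict: "time": time; "q": joint angles; "joint_velocities": joint speeds; "joint_torque": joint torques, N m; "position": TCP position; "tool_rot": TCP orientation; "ft_force": force on the tool from outside, world axes, zero at the start; "moment": the same for the moment, N m; "grip_width": finger opening in m; "grip_force": force on a finger pad.
Only numpy, scipy, OpenCV 4.12 (cv2) and the standard library are available. Lean on these libraries where they do the work, as an engineer would, in place of code of your own. Each camera call takes 0.05 s, during which the arm holds its last target. There are 200 camera calls.

TASK

First swing the stand's red-tipped latch down over the portafilter's handle until it rests in its catch. Then pick up the tamper by its wooden handle, bring it across to the stand without disturbing anything else on the worktop, and poise it for tamping: upright, centred over the portafilter's basket, its flat base about 1 cm above the rim and touching neither basket nor stand. Finish there, still holding the tamper still in the air; do not put it down or let go.

Things in the scene. Friction and masses are not known exactly. Their poses are not given: they have to be found in the camera images.
- tamping_stand: Fixed wood and steel stand, base 176 x 78 mm, holding a portafilter level. Origin on the worktop under its middle, z up; +x runs from the portafilter's handle to its basket, +y left of that. At x = +55 mm a steel collar (69 mm across, 50 mm high) round the basket, whose rim is 73 mm above the worktop. At x = -60 mm a post (20 mm along x, y -31 to +31 mm, 78 mm high) with handle rest and latch.
- latch_hinge (a point): Point on the latch's hinge axis, fixed to the stand at x = -60, y = -23.5, z = 70 mm of the stand's axes; the hinge axis runs along the stand's x. Its axes are those of the stand.
- latch_end (a point): Centre of the red cross roller (14 mm thick, 18 mm long along the hinge axis) at the free end of the latch, 68 mm from the hinge axis. The latch itself is a flat steel bar 14 mm wide and 5 mm thick from the hinge to this roller.
- latch (a joint): Latch angle, rad. 0: closed, on a hard stop, the bar level over the handle in the catch's notch at y = +22 mm of the stand, its top 72.5 mm above the worktop, the roller beyond at y = +44.5 mm. Grows as it opens up and over to the stand's -y side; 1.57 is upright, stop at 1.95. Stiff hinge (0.03 N m), no spring: it stays where left; push it over and down, about 1 N.
- basket_rim (a point): Centre of the round mouth of the portafilter's metal basket, in the plane of its rim, which is level, 73 mm above the worktop. The basket is 62 mm across; two small ears below the rim measure 78 mm across. Its axes: x away from the handle, z up.
- portafilter: The loose steel portafilter, 180 mm long, 0.36 kg, already lying in the stand: basket in the collar, black handle (26 mm thick, its top about 65 mm above the worktop under the latch) pointing along the stand's -x. Origin and axes as basket_rim.
- tamper_centre (a point): Half-way up the axis of the tamper, 44 mm above its flat base. The loose tamper stands upright, 88 mm high, 0.3 to 0.5 kg: a round steel base 58 mm across and 30 mm high, above it a wooden handle, to be gripped as a cylinder 39 mm across, up to the top. z along its axis, up.
- tea_box: Loose upright cardboard box, 62 x 66 x 120 mm, a bystander between tamper and stand; origin at the centre of its underside.
- spice_jar: Loose spice jar with a red lid, 45 mm across, 108 mm high, a bystander between tamper and stand; origin at the centre of its underside.
- mug: Loose white mug with a yellow band, 84 x 121 mm over the handle, 90 mm high, a bystander; origin at the centre of its underside. Behind it hangs the fixed wall shelf, underside 452 mm above the worktop, its nearest corner at x = 0.523, y = -0.042 m of the room; from there it runs back to both sides at 45 degrees. Keep wrist and forearm in front of that corner when crossing from tamper to stand.
- dosing_cup: Loose black dosing cup, 56 mm across, 70 mm high, a bystander beside the tamper; origin at the centre of its underside.
Not all that is in view belongs to the job. Leave any orange look-alike of the tamping_stand alone.

How it is judged:
On the way, in this order (a step that is already met when the one before it is completed fails the run):
1. the latch is closed over the handle and rests in its catch (value of joint latch below 0.08 rad), for 0.2 s.
2. the tamper is lifted clear of the worktop in the fingers (height (world z) of tamper_centre above 0.09 m and contact force between the fingers and tamper above 1 N), for 0.2 s.
At the end, for the whole second after the job is handed in: Latch within 0.08 rad of closed. Fingers hold the tamper at rest, upright within 0.1 rad, centred on the basket within 8 mm, base 3 to 20 mm above the rim, touching neither portafilter nor stand. Rim within 8 mm and the four bystanders within 30 mm of their starts (value of joint latch below 0.08 rad and contact force between the fingers and tamper above 1 N and horizontal distance between tamper_centre and basket_rim below 0.008 m and z of tamper_centre in the frame of tamping_stand between 0.1198 and 0.1368 m and angle between tamper_centre's own z axis and vertical below 0.1 rad and linear speed of tamper below 0.015 m/s and contact force between tamper and portafilter below 0.1 N and contact force between tamper and tamping_stand below 0.1 N and distance of basket_rim from where it was at the start of the episode below 0.008 m and distance of each of tea_box, spice_jar, mug, dosing_cup from where it was at the start of the episode below 0.03 m); the arm keeps its last pose, push and grip.
It fails at once if the tamper strikes the portafilter (contact force between tamper and portafilter above 0.5 N).
It fails at once if the tamper strikes the stand (contact force between tamper and tamping_stand above 0.5 N).
It fails at once if the portafilter is lifted out of its seat (distance of basket_rim from where it was at the start of the episode above 0.015 m).
It fails at once if a bystander is pushed aside or knocked over (distance of any of tea_box, spice_jar, mug, dosing_cup from where it was at the start of the episode above 0.03 m or angle between any of tea_box, spice_jar, mug, dosing_cup's own z axis and vertical above 0.4 rad).
It also fails if it takes over 58 s, if anything falls off the work surface, if the arm or the gripper's body presses on something with over 40 N, if the wrist force passes 120 N, or if a joint passes its speed limit or range.

## Working session

There is one attempt and no reset: what is moved stays moved. The work goes in short steps, Python scripts to look and compute and a tool call to move; the robot and the scene stay as the last step left them, time stands still between calls to the robot, and variables do not carry over. Pictures are saved under pics/ and viewed, at most 10 in all, crops included, and the job is handed in when it is done.

Besides the shell and the picture viewer there is one more tool, called after "Request:" by a JSON object that holds its "api" and its "payload". move_arm: Moves the arm, as the interface text tells. Shifts and turns lie within -1 to 1; 1 stands for 100 mm of shift or 90 degrees of turn. Its arguments: {"type":"object","properties":{"moves":{"type":"string"},"squeeze":{"type":"number"}},"required":["moves"]}

```bash
mkdir -p pics; ls; cat > h.py <<'E'
import numpy as np, cv2
from rig import robot
def shot(n,tag):
    c=robot.camera(n); cv2.imwrite(f'pics/{tag}.png',c['image'][:,:,::-1]); np.savez(f'pics/{tag}.npz',**c); return c
def ray(c,uv):
    K=np.array(c['intrinsics']);E=np.array(c['extrinsics'])
    d=np.linalg.inv(K)@np.array([uv[0],uv[1],1.]); d=np.array([d[0],-d[1],-d[2]])
    R=E[:3,:3];return -R.T@E[:3,3],R.T@d
def onz(c,uv,z):
    o,d=ray(c,uv);return o+d*(z-o[2])/d[2]
def proj(c,p):
    K=np.array(c['intrinsics']);E=np.array(c['extrinsics']);q=E[:3,:3]@np.asarray(p)+E[:3,3]
    u=K@np.array([q[0],-q[1],-q[2]]);return u[:2]/u[2]
E
python3 - <<'E'
from h import *
for n in['scene','side']:
    c=shot(n,n+'0'); print({k:v for k,v in c.items() if k not in('image',)})
o=robot.get_obs();print(o)
E
```

```text
pics
{'intrinsics': array([[622.57601041,   0.        , 330.6666047 ],
       [  0.        , 622.57601041, 241.93164686],
       [  0.        ,   0.        ,   1.        ]]), 'extrinsics': array([[-0.65532315, -0.75531197, -0.00744322,  0.20360957],
       [ 0.56864138, -0.49980244,  0.65333338, -0.44415719],
       [-0.49719066,  0.42391196,  0.75703375, -1.18344126],
       [ 0.        ,  0.        ,  0.        ,  1.        ]])}
{'intrinsics': array([[535.26547794,   0.        , 313.20648806],
       [  0.        , 535.26547794, 254.08747449],
       [  0.        ,   0.        ,   1.        ]]), 'extrinsics': array([[ 0.99751527, -0.0691034 , -0.01371129, -0.52860087],
       [ 0.05163024,  0.58464035,  0.80964806,  0.00881691],
       [-0.04793326, -0.80834422,  0.5867555 , -1.35201066],
       [ 0.        ,  0.        ,  0.        ,  1.        ]])}
{'time': 0.1, 'q': array([-1.47748826e+00,  5.28364485e-01,  1.43375386e+00, -8.35092052e-06,
        1.18142330e+00, -1.78517605e-01]), 'joint_velocities': array([-0.00034802, -0.00261754, -0.0033961 ,  0.00010188, -0.00023497,
       -0.00165628]), 'joint_torque': array([-4.96556004e-04, -4.40985775e+01, -1.77150446e+01,  6.35337713e-02,
        5.33763960e-02, -4.04062916e-05]), 'position': array([ 0.1677621 , -0.60140555,  0.2326813 ]), 'tool_rot': array([ 9.90777373e-01,  1.35496297e-01,  3.76477419e-05, -9.73775961e-04]), 'ft_force': array([ 0.18977807, -0.14375303,  0.51872663]), 'moment': array([-0.02701751, -0.04927972, -0.00959194]), 'grip_force': 0.0, 'grip_width': 0.08698227038636841}
```

View pics/scene0.png

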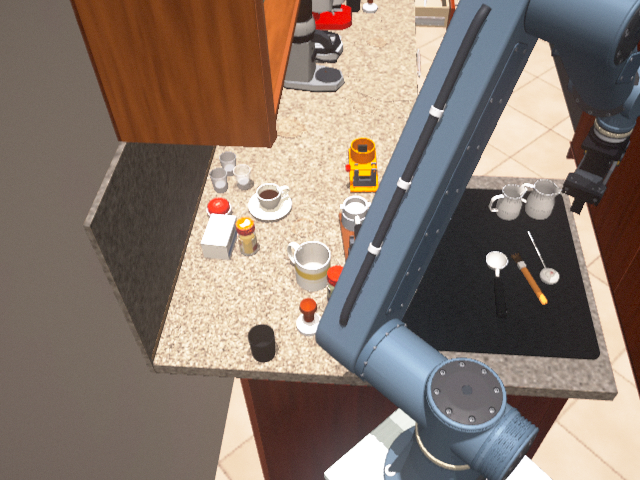

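View pics/side0.png

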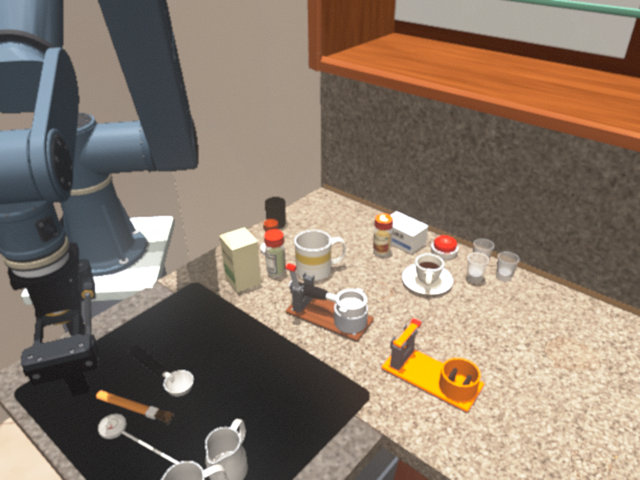

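Scene: tamper at about (308,315), black cup (262,343), mug (312,265), jar lid (337,275); the stand (355,220) and tea box are hidden behind the arm. Side: stand around (335,300) with red latch tip (291,268), basket (351,300), tea box (241,260), jar (274,255), tamper knob (271,228), orange decoy (435,370).

```bash
python3 - <<'E'
from h import *
a=cv2.imread('pics/side0.png')[195:345,215:415];cv2.imwrite('pics/c1.png',cv2.resize(a,None,fx=4,fy=4,interpolation=2))
s=np.load('pics/scene0.npz');d=np.load('pics/side0.npz')
print('tamper',onz(s,(308,305),.078),onz(s,(308,326),.0))
print('cup',onz(s,(262,333),.07),'mug',onz(s,(313,252),.09))
print('jarlid',onz(d,(274,238),.108),'teatop',onz(d,(240,240),.12),'basket',onz(d,(351,300),.073),'tamp',onz(d,(271,226),.085))
print('tip',onz(d,(291,268),.13),'cup',onz(d,(275,205),.07))
E
```

```text
tamper [ 0.42247645 -0.0327546   0.078     ] [ 0.42200177 -0.02881961  0.        ]
cup [0.43565147 0.08249699 0.07      ] mug [ 0.52218163 -0.13063563  0.09      ]
jarlid [ 0.43384725 -0.14152564  0.108     ] teatop [ 0.3601502  -0.16043745  0.12      ] basket [ 0.58441278 -0.32538247  0.073     ] tamp [ 0.42623978 -0.05577696  0.085     ]
tip [ 0.46759092 -0.2839164   0.13      ] cup [0.43634131 0.06683374 0.07      ]
```

View pics/c1.png

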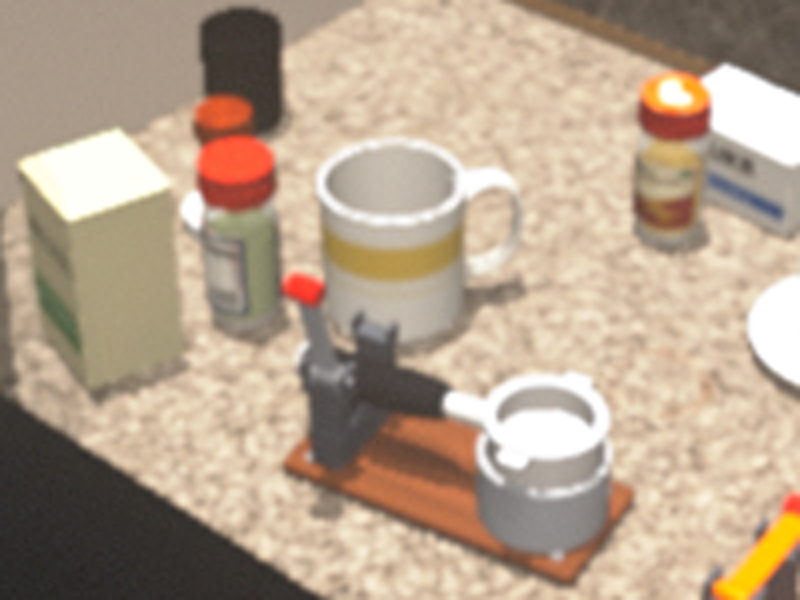

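The crop shows the basket rim centred near (548,415) crop, base corners near (285,465), (570,580), (632,490), the red roller at (305,290) with the latch roughly upright, and the catch at (375,330).

```bash
cat > m.py <<'E'
from h import *
E
python3 - <<'E'
from h import *
d=np.load('pics/side0.npz')
cr=lambda u,v:(215+u/4-.375,195+v/4-.375)
A,B,C=[onz(d,cr(*p),.012) for p in((285,463),(572,572),(632,487))]
print(A,B,C,np.linalg.norm(B-A),np.linalg.norm(C-B))
psi=np.arctan2(*(B-A)[1::-1]);print('psi',psi, np.arctan2(*(C-B)[1::-1])-np.pi/2)
ctr=(A+C)/2;print('ctr',ctr)
rim=onz(d,cr(548,413),.073);print('rim',rim,'stand via rim',rim-.055*np.array([np.cos(psi),np.sin(psi),0]))
# red tip
hsv=cv2.cvtColor(d['image'],cv2.COLOR_RGB2HSV)
m=((hsv[...,0]<6)|(hsv[...,0]>174))&(hsv[...,1]>150)&(hsv[...,2]>120)
n,l,st,ce=cv2.connectedComponentsWithStats(m.astype(np.uint8))
for i in range(1,n):
    if st[i,4]>8:print(st[i],ce[i])
for p in((0,0),):
    X=np.array([np.cos(psi),np.sin(psi),0]);Y=np.array([-X[1],X[0],0]);o=rim-.055*X;o[2]=0
    h=o-.06*X-.0235*Y+np.array([0,0,.07]);print('hinge',h,proj(d,h))
    for a in np.arange(1.2,1.96,.15):
        t=h+.068*(np.cos(a)*Y+np.sin(a)*np.array([0,0,1]));print(a,t,proj(d,t))
E
```

```text
[ 0.4523929  -0.27716904  0.012     ] [ 0.59372224 -0.37075901  0.012     ] [ 0.63356527 -0.31131117  0.012     ] 0.16950830313771884 0.07156474133501872
psi -0.5849122026954463 -0.5904573689792972
ctr [ 0.54297908 -0.2942401   0.012     ]
rim [ 0.58648982 -0.31900683  0.073     ] stand via rim [ 0.54063299 -0.28863989  0.073     ]
[376 222  16   7  70] [383.3 225.5]
[265 229  18  18 242] [273.74380165 237.73140496]
[435 235  22  17 278] [445.20143885 243.11870504]
[286 264  10   7  50] [290.4  266.82]
[411 319  10   8  37] [415.94594595 321.62162162]
hinge [ 0.47763239 -0.27510569  0.07      ] [296.78215161 288.12890255]
1.2 [ 0.49123696 -0.25456156  0.13337866] [302.0148353  257.35224943]
1.3499999999999999 [ 0.4858549  -0.26268895  0.13634919] [299.53017371 258.67523328]
1.4999999999999998 [ 0.48028819 -0.27109519  0.13782966] [296.94356714 260.70240624]
1.6499999999999997 [ 0.47466183 -0.27959151  0.13778682] [294.31675138 263.39918926]
1.7999999999999996 [ 0.46910218 -0.28798708  0.13622164] [291.71512049 266.71097891]
1.9499999999999995 [ 0.4637341  -0.29609336  0.13316926] [289.20571498 270.56361944]
```

Request:
{"api": "move_arm", "payload": {"moves": "0.45 -0.25 0 0 0 -0.09 0; 0.9 -0.5 0 0 0 -0.18 0; 1 -0.55 0 0 0 -0.27 0; 1 -0.55 0 0 0 -0.36 0; 1 -0.55 0 0 0 -0.453 0; 1 -0.55 0 0 0 -0.453 0"}}

```text
time: 0.7
position: [0.2496, -0.5217, 0.2332]
tool_rot: [0.881, 0.472, 0.0, -0.0]
ft_force: [0.2, -0.2, -0.1]
grip_width: 0.0468
grip_force: 0.0
```

Request:
{"api": "move_arm", "payload": {"moves": "0.4 0.1 0 0 0 0 0; 0.8 0.2 0 0 0 0 0; 0.95 0.2 0 0 0 0 0"}}

```text
time: 1.0
position: [0.3203, -0.4517, 0.2331]
tool_rot: [0.882, 0.472, 0.001, -0.001]
ft_force: [0.1, 0.2, -0.1]
grip_width: 0.0226
grip_force: 0.0
```

```bash
python3 - <<'E'
from h import *
for n in['scene','wrist','side']: shot(n,n+'1')
o=robot.get_obs();print(o['time'],o['position'],o['tool_rot'],o['grip_width'])
a=cv2.imread('pics/scene1.png')[120:370,220:480]
b=cv2.imread('pics/wrist1.png')
cv2.imwrite('pics/m1.png',np.hstack([cv2.resize(a,(400,384)),cv2.resize(b,(400,384))]))
E
```

```text
1.15 [ 0.31870444 -0.45398999  0.2334971 ] [ 8.81500648e-01  4.72182644e-01 -3.99060853e-04 -9.76676126e-07] 0.010953353022375873
```

View pics/m1.png

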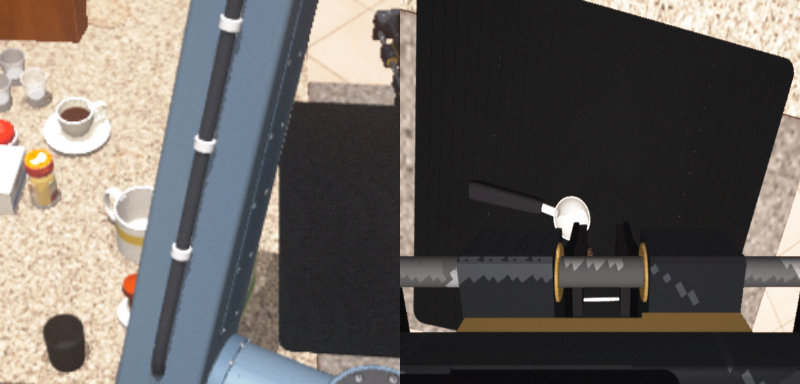

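Scene view is blocked by the forearm; the wrist view sees the cooktop and a scoop only. Moving on towards the stand.

Request:
{"api": "move_arm", "payload": {"moves": "0.4 0.1 0 0 0 0 0; 0.8 0.2 0 0 0 0 0; 0.9 0.2 0 0 0 0 0; 0.9 0.2 0 0 0 0 0"}}

```text
time: 1.55
position: [0.3851, -0.3906, 0.2335]
tool_rot: [0.881, 0.472, -0.0, 0.0]
ft_force: [-0.3, -0.7, -0.2]
grip_width: 0.0001
grip_force: 0.0
```

```bash
python3 - <<'E'
from h import *
w=shot('wrist','wrist2');shot('side','side2');o=robot.get_obs();print(o['time'],o['position'],o['tool_rot'],o['grip_width'])
E_=w['extrinsics'];print(-E_[:3,:3].T@E_[:3,3],E_[:3,:3],w['intrinsics'])
a=cv2.imread('pics/side2.png')[195:345,200:400]
cv2.imwrite('pics/m2.png',np.hstack([cv2.resize(a,(400,300)),cv2.resize(cv2.imread('pics/wrist2.png'),(400,300))]))
E
```

```text
1.65 [ 0.38435971 -0.39198292  0.23360233] [ 8.81837139e-01  4.71553514e-01 -5.16180250e-04  5.26768160e-04] 0.00035895639228773475
[ 0.42524164 -0.33087414  0.38427237] [[ 0.83247201 -0.5540661  -0.0010514 ]
 [ 0.53378982  0.80251313 -0.26653537]
 [ 0.14852198  0.22132201  0.96382456]] [[417.63309207   0.         321.72524539]
 [  0.         417.63309207 237.60664705]
 [  0.           0.           1.        ]]
```

View pics/m2.png

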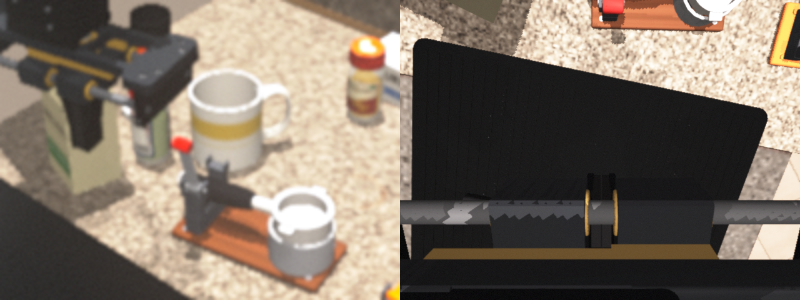

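Side: latch still up, free; wrist: the stand's lower edge and red roller appear at the top (~(610,5) of 800). Next a closer look.

Request:
{"api": "move_arm", "payload": {"moves": "0.4 0.1 0 0 0 0 0; 0.7 0.2 0 0 0 0 0; 0.7 0.2 0 0 0 0 0; 0.7 0.2 0 0 0 0 0"}}

```text
time: 2.05
position: [0.44, -0.3445, 0.2335]
tool_rot: [0.882, 0.472, -0.0, 0.0]
ft_force: [0.2, -0.7, -0.6]
grip_width: 0.0003
grip_force: 0.0
```

```bash
python3 - <<'E'
from h import *
w=shot('wrist','wrist3');shot('side','side3');o=robot.get_obs();print(o['time'],o['position'],o['tool_rot'],o['grip_width'])
cv2.imwrite('pics/m3.png',cv2.imread('pics/wrist3.png'))
E
```

```text
2.15 [ 0.43957412 -0.34472862  0.23348372] [ 8.81972911e-01  4.71299910e-01 -3.94297291e-04  1.55241509e-04] 0.0003546094573042747
```

View pics/m3.png

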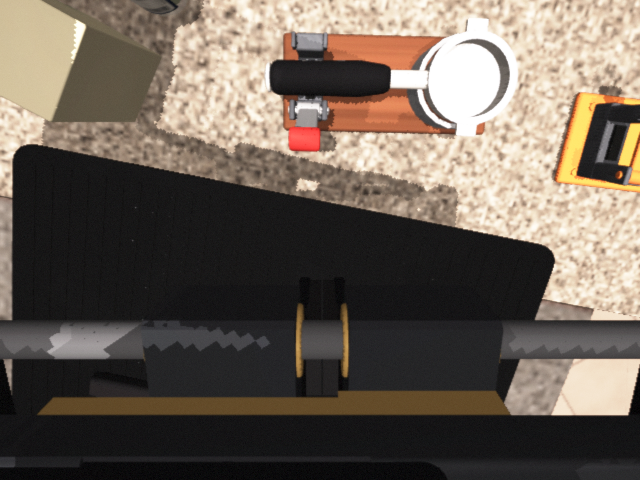

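Wrist view shows the stand squarely: rim circle centre near (467,77), red roller (304,139), handle post at x≈310, base left edge x≈285, bottom edge y≈132, tea box at upper left.

```bash
python3 - <<'E'
from h import *
w=np.load('pics/wrist3.npz');d=np.load('pics/side3.npz')
def cc(o1,d1,o2,d2):
    A=np.stack([d1,-d2],1);s=np.linalg.lstsq(A,o2-o1,rcond=None)[0];p,q=o1+s[0]*d1,o2+s[1]*d2;return (p+q)/2,np.linalg.norm(p-q)
im=w['image'];hsv=cv2.cvtColor(im,cv2.COLOR_RGB2HSV)
# bright rim mask
m=((hsv[...,1]<40)&(hsv[...,2]>200)).astype(np.uint8);m[:, :405]=0;m[150:]=0;m[:,530:]=0
m=cv2.morphologyEx(m,cv2.MORPH_OPEN,np.ones((3,3)))
n,l,st,ce=cv2.connectedComponentsWithStats(m)
for i in range(1,n):
    if st[i,4]>100:print(st[i],ce[i])
def reds(c):
    h=cv2.cvtColor(c['image'],cv2.COLOR_RGB2HSV);m=(((h[...,0]<6)|(h[...,0]>174))&(h[...,1]>150)&(h[...,2]>120)).astype(np.uint8)
    n,l,st,ce=cv2.connectedComponentsWithStats(m);return [(st[i],ce[i]) for i in range(1,n) if st[i,4]>20]
print(reds(w),reds(d))
r=cc(*ray(w,(304.5,139)),*ray(d,(290.4,266.8)));print('roller',r)
print('rim wrist',onz(w,(467,77),.073))
r=cc(*ray(w,(467,77)),*ray(d,(351.6,297.9)));print('rim tri',r)
# wood base mask
mb=((hsv[...,0]<14)&(hsv[...,1]>100)&(hsv[...,2]<190)&(hsv[...,2]>50)).astype(np.uint8);mb[:, :270]=0;mb[150:]=0;mb[:,530:]=0
c=max(cv2.findContours(mb,0,2)[0],key=cv2.contourArea);x=c[:,0]
pts=[(283.5,34),(283.5,130),(486,134)]
P=[onz(w,p,.012) for p in pts];print(P,np.linalg.norm(P[0]-P[1]),np.linalg.norm(P[2]-P[1]),np.arctan2(*(P[2]-P[1])[1::-1]))
print(cv2.minAreaRect(c))
E
```

```text
[405   0  32  36 508] [419.13779528  15.22834646]
[ 405   14  119  136 7707] [468.05410666  76.61009472]
[418  89  33  39 260] [430.57692308 110.46153846]
[(array([288, 126,  32,  25, 730], dtype=int32), array([304.02739726, 138.44794521]))] [(array([376, 222,  16,   7,  70], dtype=int32), array([383.27142857, 225.54285714])), (array([435, 235,  22,  17, 277], dtype=int32), array([445.19494585, 243.12274368])), (array([286, 264,  10,   7,  50], dtype=int32), array([290.72, 266.94])), (array([411, 319,  10,   8,  34], dtype=int32), array([416.02941176, 321.73529412]))]
roller (array([ 0.46647584, -0.28709309,  0.13549593]), np.float64(3.866869003645283e-05))
rim wrist [ 0.58125082 -0.31584154  0.073     ]
rim tri (array([ 0.58478038, -0.31600821,  0.06944618]), np.float64(0.004548564239048534))
[array([ 0.49240267, -0.20992016,  0.012     ]), array([ 0.44881238, -0.27191857,  0.012     ]), array([ 0.59262783, -0.37189763,  0.012     ])] 0.07578861947142791 0.17515334730067142 -0.60749048605832
((383.2445068359375, 119.44047546386719), (31.329330444335938, 140.87754821777344), 88.2901840209961)
```

Request:
{"api": "move_arm", "payload": {"moves": "0 -0.09 0.3 0 0 0 0; 0 -0.09 0.6 0 0 0 0; 0 -0.09 0.9 0 0 0 0; 0 -0.09 1 0 0 0 0; 0 -0.09 1 0 0 0 0; 0 -0.09 1 0 0 0 0"}}

```text
time: 2.75
position: [0.4333, -0.3394, 0.1344]
tool_rot: [0.882, 0.472, 0.0, 0.001]
ft_force: [-0.1, -0.6, 0.5]
grip_width: 0.0004
grip_force: 0.0
```

Request:
{"api": "move_arm", "payload": {"moves": "0.15 0 0 0 0 0 0; 0.3 0 0 0 0 0 0; 0.4 0 0 0 0 0 0; 0.5 0 0 0 0 0 0; 0.6 0 0 0 0 0 0; 0.7 0 0 0 0 0 0; 0.8 0 0 0 0 0 0; 0.9 0 0.02 0 0 0 0; 1 0 0.04 0 0 0 0; 1 0 0.04 0 0 0 0; 1 0 0.04 0 0 0 0"}}

```text
time: 3.85
position: [0.4886, -0.2546, 0.1293]
tool_rot: [0.881, 0.472, -0.0, -0.0]
ft_force: [-0.7, -0.1, 0.1]
grip_width: 0.0004
grip_force: 0.0
```

```bash
python3 - <<'E'
from h import *
w=shot('wrist','wrist4');d=shot('side','side4');o=robot.get_obs();print(o['time'],o['position'],o['tool_rot'],o['ft_force'])
a=cv2.imread('pics/side4.png')[195:345,200:400]
cv2.imwrite('pics/m4.png',np.hstack([cv2.resize(a,(400,300)),cv2.resize(cv2.imread('pics/wrist4.png'),(400,300))]))
E
```

```text
3.95 [ 0.48850264 -0.25513931  0.12950667] [ 8.81597884e-01  4.72001238e-01 -3.02426500e-05 -3.61298891e-05] [ 0.58222718 -0.10797466  0.94003247]
```

View pics/m4.png

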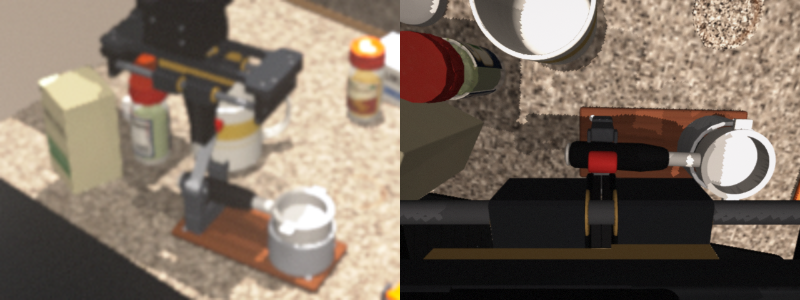

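The latch (red roller at about (603,162) of the wrist half) leans over the handle at ~1 rad, held by the finger. Now lift, move over the roller and press down along its arc.

Request:
{"api": "move_arm", "payload": {"moves": "0 0 -0.2 0 0 0 0; 0 0 -0.3 0 0 0 0; 0.1 0 -0.3 0 0 0 0; 0.18 0 -0.3 0 0 0 0; 0.2 0 -0.15 0 0 0 0; 0.28 0 -0.08 0 0 0 0; 0.37 0 0.03 0 0 0 0; 0.43 0 0.15 0 0 0 0; 0.48 0 0.28 0 0 0 0; 0.5 0 0.38 0 0 0 0; 0.5 0 0.43 0 0 0 0; 0.5 0 0.43 0 0 0 0"}}

```text
time: 5.15
position: [0.516, -0.2123, 0.0876]
tool_rot: [0.882, 0.472, -0.0, -0.001]
ft_force: [-1.8, 5.2, 12.4]
grip_width: 0.0003
grip_force: 6.4
```

```bash
python3 - <<'E'
from h import *
w=shot('wrist','wrist5');d=shot('side','side5');o=robot.get_obs();print(o['time'],o['position'],o['tool_rot'],o['ft_force'])
a=cv2.imread('pics/side5.png')[195:345,200:400]
cv2.imwrite('pics/m5.png',np.hstack([cv2.resize(a,(400,300)),cv2.resize(cv2.imread('pics/wrist5.png'),(400,300))]))
E
```

```text
5.25 [ 0.515907   -0.21232082  0.0875849 ] [ 8.81708901e-01  4.71792766e-01  1.16933273e-04 -9.93308761e-04] [-1.5336633   4.76694582 13.44346162]
```

View pics/m5.png

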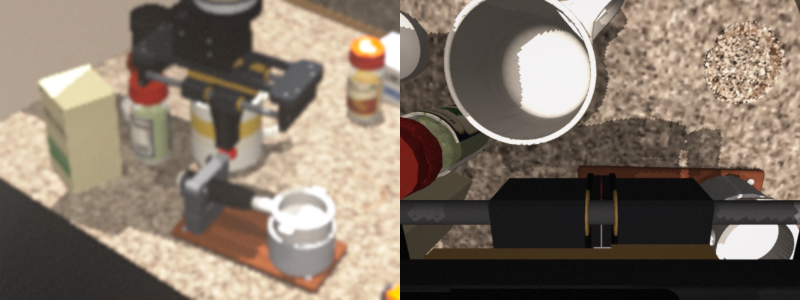

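The roller is down (side half (232,153)), tip height 76 mm and 13 N up: the latch is on its stop. Lifting away towards the tamper.

Request:
{"api": "move_arm", "payload": {"moves": "0 0 -0.3 0 0 0 0; 0 0 -0.7 0 0 0 0; 0 0 -1 0 0 0 0; 0 0 -1 0 0 0 0; 0 0 -1 0 0 0 0"}}

```text
time: 5.75
position: [0.516, -0.2135, 0.1866]
tool_rot: [0.882, 0.472, -0.0, 0.0]
ft_force: [-1.1, 0.9, 0.2]
grip_width: 0.0004
grip_force: 0.0
```

Request:
{"api": "move_arm", "payload": {"moves": "0.2 -0.3 -0.2 0 0 -0.09 1; 0.4 -0.6 -0.3 0 0 -0.18 1; 0.5 -0.9 -0.3 0 0 -0.27 1; 0.5 -1 -0.3 0 0 -0.374 1; 0.5 -1 -0.3 0 0 -0.374 1; 0.5 -1 -0.3 0 0 -0.374 1"}}

```text
time: 6.35
position: [0.4607, -0.1165, 0.2155]
tool_rot: [0.708, 0.706, -0.0, -0.001]
ft_force: [0.9, -0.6, -0.1]
grip_width: 0.0402
grip_force: 0.0
```

```bash
python3 - <<'E'
from h import *
w=shot('wrist','wrist6');d=shot('side','side6');s=shot('scene','scene6');o=robot.get_obs();print(o['time'],o['position'],o['tool_rot'],o['grip_width'])
a=cv2.imread('pics/side6.png')[195:345,200:400]
cv2.imwrite('pics/m6.png',np.hstack([np.vstack([cv2.resize(a,(320,240)),cv2.resize(cv2.imread('pics/scene6.png'),(320,240))]),cv2.resize(cv2.imread('pics/wrist6.png'),(480,480)[:1]+(480,))]))
E
```

```text
6.5 [ 0.46145248 -0.11716323  0.21603775] [ 7.07970717e-01  7.06241787e-01 -3.10288908e-05 -3.15693503e-05] 0.05251003320791649
```

View pics/m6.png

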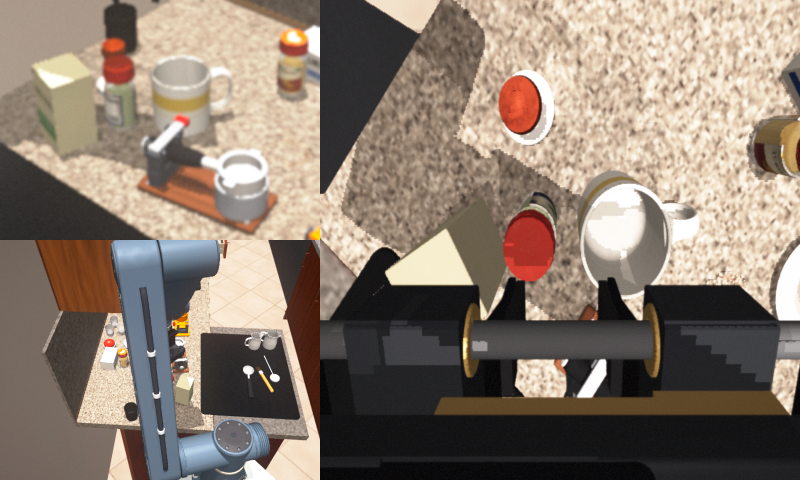

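Side: red roller at (183,122) over the catch, bar level; wrist: tamper's red knob about (520,105) with its white base ring, jar lid and mug between.

```bash
python3 - <<'E'
from h import *
w=np.load('pics/wrist6.npz');d=np.load('pics/side6.npz');s0=np.load('pics/scene0.npz')
def reds(c,roi=None):
    h=cv2.cvtColor(c['image'],cv2.COLOR_RGB2HSV);m=(((h[...,0]<10)|(h[...,0]>174))&(h[...,1]>130)&(h[...,2]>90)).astype(np.uint8)
    n,l,st,ce=cv2.connectedComponentsWithStats(m);return [(st[i],ce[i].round(1)) for i in range(1,n) if st[i,4]>20]
print('side',reds(d));print('w',reds(w));print('scene0',reds(s0))
for psi in(-.59,-.605):
    X=np.array([np.cos(psi),np.sin(psi),0]);Y=np.array([-X[1],X[0],0]);rim=np.array([.583,-.317,0]);o=rim-.055*X
    h=o-.06*X-.0235*Y+np.array([0,0,.07]);
    for a in(0,.1,.2):
        t=h+.068*(np.cos(a)*Y+np.sin(a)*np.array([0,0,1]));print(a,proj(d,t))
# wrist: tamper outline (knob+base)
im=w['image'];h=cv2.cvtColor(im,cv2.COLOR_RGB2HSV)
m=(((h[...,0]<10)|(h[...,0]>174))&(h[...,1]>130)&(h[...,2]>90)).astype(np.uint8)
wht=((h[...,1]<30)&(h[...,2]>215)).astype(np.uint8);M=wht.copy();M[:55]=0;M[155:]=0;M[:,:220]=0;M[:,330:]=0
M=cv2.morphologyEx(M,cv2.MORPH_OPEN,np.ones((3,3)))
n,l,st,ce=cv2.connectedComponentsWithStats(M);print([(st[i],ce[i]) for i in range(1,n) if st[i,4]>30])
k=1+np.argmax(st[1:,4]);
c=max(cv2.findContours((l==k).astype(np.uint8),0,cv2.CHAIN_APPROX_NONE)[0],key=len)
(e,ax,an)=cv2.fitEllipse(cv2.convexHull(c));print('base ell',e,ax,onz(w,e,.0),onz(w,e,.015),onz(w,e,.03))
E
```

```text
side [(array([264, 218,  19,  30, 428], dtype=int32), array([272.5, 233. ])), (array([375, 220,  17,  10, 104], dtype=int32), array([383.1, 225.2])), (array([434, 234,  23,  18, 301], dtype=int32), array([445.1, 242.8])), (array([309, 267,   9,   7,  33], dtype=int32), array([313.8, 269.4])), (array([411, 319,  10,   9,  49], dtype=int32), array([416. , 321.9])), (array([395, 462,  32,  18, 272], dtype=int32), array([406.6, 473.1]))]
w [(array([ 238,   76,   55,   57, 2458], dtype=int32), array([265.1, 103.8])), (array([ 244,  210,   70,   72, 3853], dtype=int32), array([278.5, 245.6])), (array([348, 307,  22,  13, 194], dtype=int32), array([359.3, 314.1])), (array([313, 360,  15,  14,  80], dtype=int32), array([319.2, 365.7]))]
scene0 [(array([449,   0,   6,  23,  74], dtype=int32), array([451.5,   9.1])), (array([312,   4,  40,  27, 714], dtype=int32), array([333.5,  19.1])), (array([260,  47,   9,  16,  34], dtype=int32), array([263.3,  54.9])), (array([265, 132,  10,  16,  44], dtype=int32), array([269.9, 139.9])), (array([345, 164,   6,   8,  31], dtype=int32), array([347.5, 167
[... 316 characters left out ...]
, 101, 564], dtype=int32), array([254.9, 425.6]))]
0 [311.49847645 269.93507357]
0.1 [311.37094482 267.53015617]
0.2 [311.08588106 265.29890026]
0 [312.16600309 269.60328966]
0.1 [312.03897422 267.19838016]
0.2 [311.75073431 264.96548983]
[(array([302,  55,   8,  17,  85], dtype=int32), array([305.85882353,  62.83529412])), (array([322,  68,   7,  12,  51], dtype=int32), array([324.58823529,  73.70588235])), (array([ 250,   70,   69,   75, 1314], dtype=int32), array([292.76788432, 105.26103501]))]
base ell (279.087890625, 106.09351348876953) (74.04041290283203, 79.92012786865234) [ 0.4245125  -0.03111773  0.        ] [ 0.42600262 -0.03167839  0.015     ] [ 0.42749274 -0.03223905  0.03      ]
```

Request:
{"api": "move_arm", "payload": {"moves": "0.3 -0.1 0 0 0 0 1; 0.6 -0.2 0 0 0 0 1; 0.85 -0.35 0 0 0 0 1; 0.85 -0.35 0.3 0 0 0 1; 0.85 -0.35 0.6 0 0 0 1; 0.85 -0.35 0.6 0 0 0 1"}}

```text
time: 7.1
position: [0.424, -0.0309, 0.154]
tool_rot: [0.708, 0.707, -0.002, -0.003]
ft_force: [0.3, -0.4, -0.0]
grip_width: 0.0864
grip_force: 0.0
```

```bash
python3 - <<'E'
from h import *
w=np.load('pics/wrist6.npz');s0=np.load('pics/scene0.npz')
for z in(.06,.07,.08):print(z,onz(w,(265.1,103.8),z),onz(s0,(308,308.3),z))
o1,d1=ray(w,(265.1,103.8));o2,d2=ray(s0,(308,308.3));s=np.linalg.lstsq(np.stack([d1,-d2],1),o2-o1,rcond=None)[0];print(o1+s[0]*d1,o2+s[1]*d2)
w=shot('wrist','wrist7');o=robot.get_obs();print(o['position'],o['grip_width'])
cv2.imwrite('pics/m7.png',cv2.resize(cv2.imread('pics/wrist7.png'),(480,360)))
E
```

```text
0.06 [ 0.42073386 -0.03179636  0.06      ] [ 0.42583957 -0.03471758  0.06      ]
0.07 [ 0.42204515 -0.03222119  0.07      ] [ 0.42026811 -0.0305655   0.07      ]
0.08 [ 0.42335643 -0.03264601  0.08      ] [ 0.41469665 -0.02641341  0.08      ]
[ 0.42166657 -0.03209854  0.06711291] [ 0.42188482 -0.03177033  0.06709823]
[ 0.4251539  -0.03134242  0.15540698] 0.08677433731188504
```

View pics/m7.png

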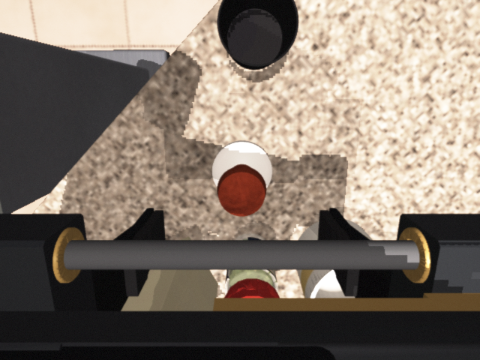

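The tamper's knob sits midway between the open fingers (241 vs 240). Descend and grip.

Request:
{"api": "move_arm", "payload": {"moves": "0 -0.02 0.3 0 0 0 1; 0 -0.02 0.6 0 0 0 1; 0 -0.02 0.85 0 0 0 1; 0 -0.02 1 0 0 0 1; 0 -0.02 1 0 0 0 1; 0 -0.02 1 0 0 0 1"}}

```text
time: 7.75
position: [0.4249, -0.032, 0.0573]
tool_rot: [0.707, 0.707, 0.0, 0.001]
ft_force: [-0.1, -0.3, 0.9]
grip_width: 0.087
grip_force: 0.0
```

Request:
{"api": "move_arm", "payload": {"moves": "0 0 0 0 0 0 0.6; 0 0 0 0 0 0 0.5; 0 0 0 0 0 0 0.4; 0 0 0 0 0 0 0.3; 0 0 0 0 0 0 0.3; 0 0 0 0 0 0 0.3; 0 0 0 0 0 0 0.3; 0 0 0 0 0 0 0.3; 0 0 0 0 0 0 0.3", "squeeze": 35}}

```text
time: 8.65
position: [0.4236, -0.0313, 0.0565]
tool_rot: [0.707, 0.707, -0.0, -0.0]
ft_force: [-0.5, 0.6, 0.9]
grip_width: 0.0385
grip_force: 35.0
```

Request:
{"api": "move_arm", "payload": {"moves": "0 0 -0.1 0 0 0 0.3; 0 0 -0.3 0 0 0 0.3; 0 0 -0.6 0 0 0 0.3; 0 0 -0.9 0 0 0 0.3; 0 0 -1 0 0 0 0.3; 0 0 -1 0 0 0 0.3; 0 0 -1 0 0 0 0.3"}}

```text
time: 9.35
position: [0.4229, -0.031, 0.1559]
tool_rot: [0.707, 0.707, -0.0, -0.001]
ft_force: [0.1, -0.6, -5.3]
grip_width: 0.0381
grip_force: 35.0
```

Request:
{"api": "move_arm", "payload": {"moves": "0 0 -0.2 0 0 0 0.3; 0 0 -0.4 0 0 0 0.3; 0 0 -0.55 0 0 0 0.3; 0 0 -0.55 0 0 0 0.3; -0.2 0.1 -0.55 0 0 0 0.3; -0.4 0.25 -0.55 0 0 0 0.3; -0.6 0.35 -0.55 0 0 0 0.3; -0.8 0.45 -0.55 0 0 0 0.3; -0.95 0.5 -0.55 0 0 0 0.3; -1 0.5 -0.55 0 0 0 0.3; -1 0.5 -0.55 0 0 0 0.3"}}

```text
time: 10.45
position: [0.4727, -0.1312, 0.2103]
tool_rot: [0.707, 0.707, -0.0, -0.002]
ft_force: [0.2, 1.4, -4.8]
grip_width: 0.0383
grip_force: 35.0
```

```bash
cat > rim.py <<'E'
from h import *
def fit(c,ctr,rmax,asp,thr=185,name=''):
    h=cv2.cvtColor(c['image'],cv2.COLOR_RGB2HSV);m=(h[...,1]<50)&(h[...,2]>thr)
    P=[];R=[]
    for a in np.arange(0,2*np.pi,np.pi/60):
        rr=np.arange(0,rmax,.25);u=ctr[0]+rr*np.cos(a);v=ctr[1]+rr*np.sin(a)*asp
        k=np.where(m[v.round().astype(int).clip(0,479),u.round().astype(int).clip(0,639)])[0]
        if len(k) and rr[k[-1]]<rmax-.5: P.append((u[k[-1]],v[k[-1]]));R.append(rr[k[-1]])
    P=np.float32(P);R=np.array(R);print(name,R[::4].round(1))
    ok=np.abs(R-np.median(R))<.08*np.median(R)+.5
    for _ in range(6):
        e=cv2.fitEllipse(P[ok]);(cx,cy),(A,B),t=e;t=np.deg2rad(t);d=P-[cx,cy]
        r=np.hypot((d@[np.cos(t),np.sin(t)])/(A/2),(d@[-np.sin(t),np.cos(t)])/(B/2));ok=np.abs(r-1)<.035
    return e,ok.sum()
E
python3 - <<'E'
from rim import *
w=np.load('pics/wrist3.npz')
e,n=fit(w,(467,77),75,1,name='w3');print(e,n,onz(w,e[0],.073))
d=np.load('pics/side6.npz')
e,n=fit(d,(351.6,298.5),22,.65,name='s6');print(e,n,onz(d,e[0],.073))
w4=np.load('pics/wrist4.npz')
e,n=fit(w4,(585,253),80,1,name='w4');print(e,n,onz(w4,e[0],.073))
E
```

```text
w3 [69.  73.2 70.5 71.2 54.8 54.5 53.8 52.2 49.  47.5 46.8 72.2 71.2 62.2
 74.2 73.8]
((465.5375671386719, 76.61262512207031), (135.26902770996094, 142.7893829345703), 58.99860763549805) 18 [ 0.58052254 -0.3150505   0.073     ]
s6 [15.8 16.2 21.  16.5 18.  18.5 18.2 20.5 20.8 16.8 19.  17.  18.2 18.
 18.5 16.8 19.  18.8 16.5 15.5 19.5]
((350.7492980957031, 298.907470703125), (23.09630012512207, 33.56985092163086), 89.44859313964844) 48 [ 0.58433288 -0.32201463  0.073     ]
w4 [16.2 16.8 18.  19.  21.5 24.8 30.5 38.5 48.8 69.5 74.2 67.5 74.2 70.
 74.5 66.8 38.8 32.5 26.2 23.  21.  43.  17.2 17.  15.5]
((556.6446533203125, 260.4027099609375), (87.5340347290039, 102.35508728027344), 17.591352462768555) 63 [ 0.59208566 -0.32059184  0.073     ]
```

```bash
cat > rim2.py <<'E'
from h import *
def fit(c,ctr,r0,asp,lo=.8,hi=1.25,it=5):
    h=cv2.cvtColor(c['image'],cv2.COLOR_RGB2HSV).astype(np.float32);g=cv2.GaussianBlur(h[...,2]-h[...,1],(3,3),0)
    ctr=np.array(ctr,float)
    for _ in range(it):
        a=np.arange(0,2*np.pi,np.pi/90)[:,None];r=np.arange(lo*r0,hi*r0,.25)[None]
        u=(ctr[0]+r*np.cos(a)).astype(np.float32);v=(ctr[1]+r*np.sin(a)*asp).astype(np.float32)
        p=cv2.remap(g,u,v,cv2.INTER_LINEAR);k=max(2,int(4));dr=p[:,:-k]-p[:,k:]
        j=dr.argmax(1);s=dr.max(1);i=np.arange(len(j));P=np.stack([u[i,j+k//2],v[i,j+k//2]],1)[s>np.median(s)*.5]
        ok=np.ones(len(P),bool)
        for _ in range(8):
            e=cv2.fitEllipse(P[ok]);(cx,cy),(A,B),t=e;t=np.deg2rad(t);d=P-[cx,cy]
            q=abs(np.hypot((d@[np.cos(t),np.sin(t)])/(A/2),(d@[-np.sin(t),np.cos(t)])/(B/2))-1);ok=q<max(.03,np.quantile(q,.4))
        ctr=np.array(e[0]);
    return e,ok.sum(),len(P),onz(c,e[0],.073)
E
python3 - <<'E'
from rim2 import *
w=np.load('pics/wrist3.npz')
for r in(46,50,54):print('w3',fit(w,(467,77),r,1))
w=np.load('pics/wrist4.npz')
for r in(56,62,66):print('w4',fit(w,(538,259),r,1))
for t in('side0','side6'):
    w=np.load(f'pics/{t}.npz')
    for r in(14.5,16):print(t,fit(w,(351.6,298.5),r,.65))
E
```

```text
w3 (((472.6880187988281, 79.10234069824219), (88.43962097167969, 104.49140930175781), 12.800480842590332), np.int64(65), 161, array([ 0.58390093, -0.31926799,  0.073     ]))
w3 (((466.872314453125, 78.66739654541016), (93.1415786743164, 106.95379638671875), 53.79789733886719), np.int64(112), 150, array([ 0.58065407, -0.31675801,  0.073     ]))
w3 (((467.2633056640625, 80.07783508300781), (95.84381866455078, 105.79360961914062), 56.46818542480469), np.int64(84), 156, array([ 0.58043881, -0.31772852,  0.073     ]))
w4 (((541.0587158203125, 263.1941223144531), (107.57276153564453, 124.32759094238281), 55.27330017089844), np.int64(135), 171, array([ 0.5846436 , -0.31748927,  0.073     ]))
w4 (((531.430908203125, 256.5672912597656), (125.76966094970703, 137.5953369140625), 90.06282806396484), np.int64(110), 176, array([ 0.58206718, -0.31140427,  0.073     ]))
w4 (((531.4758911132812, 256.611572265625), (126.03779602050781, 137.54156494140625), 90.2890625), np.int64(110), 176, array([ 0.58207594, -0.31143918,  0.073     ]))
side0 (((350.79620361328125, 298.6259460449219), (22.004653930664062, 32.15886688232422), 91.84391784667969), np.int64(115), 157, array([ 0.58453561, -0.3211631 ,  0.073     ]))
side0 (((350.91455078125, 298.6015930175781), (21.967283248901367, 32.221717834472656), 92.31964111328125), np.int64(111), 162, array([ 0.58478214, -0.32110892,  0.073     ]))
side6 (((350.85003662109375, 298.6036376953125), (22.11002540588379, 32.10368728637695), 92.10159301757812), np.int64(117), 157, array([ 0.5846521 , -0.32110414,  0.073     ]))
side6 (((350.88348388671875, 298.6012268066406), (21.978759765625, 32.38248825073242), 92.31279754638672), np.int64(108), 160, array([ 0.58472004, -0.32110249,  0.073     ]))
```

Request:
{"api": "move_arm", "payload": {"moves": "-0.2 0.1 0 0 0 0 0.3; -0.4 0.25 0 0 0 0 0.3; -0.6 0.4 0 0 0 0 0.3; -0.8 0.5 0 0 0 0 0.3; -1 0.6 0 0 0 0 0.3; -1 0.6 0 0 0 0 0.3"}}

```text
time: 11.05
position: [0.5349, -0.233, 0.2112]
tool_rot: [0.707, 0.707, 0.0, 0.001]
ft_force: [0.7, 0.0, -4.2]
grip_width: 0.0386
grip_force: 35.0
```

Request:
{"api": "move_arm", "payload": {"moves": "-0.2 0.1 0 0 0 0 0.3; -0.4 0.25 0 0 0 0 0.3; -0.6 0.35 0 0 0 0 0.3; -0.75 0.45 0 0 0 0 0.3; -0.86 0.5 0 0 0 0 0.3; -0.86 0.5 0 0 0 0 0.3; -0.86 0.5 0 0 0 0 0.3; -0.86 0.5 0 0 0 0 0.3"}}

```text
time: 11.85
position: [0.5829, -0.3157, 0.2112]
tool_rot: [0.707, 0.707, 0.0, -0.001]
ft_force: [0.6, 1.7, -3.4]
grip_width: 0.0381
grip_force: 35.0
```

```bash
python3 - <<'E'
from rim2 import *
d=shot('side','side8');w=shot('wrist','wrist8');s=shot('scene','scene8');o=robot.get_obs();print(o['time'],o['position'],o['tool_rot'],o['grip_width'])
p=o['position'];print('pred base px',proj(d,p-[0,0,.0565]),'knob',proj(d,p+[0,0,.01]), 'w', proj(w,p-[0,0,.0565]),'scene',proj(s,p-[0,0,.0565]))
print(fit(d,(350.9,298.6),15,.68))
h=cv2.cvtColor(d['image'],cv2.COLOR_RGB2HSV);u,v=proj(d,p-[0,0,.0565]).astype(int)
for r in range(v-32,v+22,2):print(r,' '.join(f'{x:3d}' for x in h[r,u-24:u+25:2,2]))
E
```

```text
12.0 [ 0.58340219 -0.31640776  0.21162193] [ 7.06875964e-01  7.07337417e-01  3.89509683e-06 -3.87940936e-04] 0.03816592819939911
pred base px [351.07209843 264.68329657] knob [352.06733179 236.11063296] w [323.17611078 265.85470864] scene [355.36767988 180.48573243]
(((351.3951110839844, 298.02545166015625), (23.047693252563477, 31.1087703704834), 88.77983093261719), np.int64(81), 147, array([ 0.58596969, -0.31942849,  0.073     ]))
232 237 235 233 222 188  60  55  64  98 124 124 123 127 128 132 134 134 121  67  63  60  86 222 223 204
234 249 234 230 232 224  82  58  67  91 110 120 128 138 136 139 137 134 117  68  60  56 122 239 205 176
236 207 251 238 240 233 111  55  63  90 102 112 120 127 132 119 117 119 109  74  64  59 175 234 184 142
238 179 243 254 255 255 163  57  70 116  97 111 118 120 118 113 111 112 104  67  61  80 220 230 179 145
240 175 246 255 255 255 155  57  87 190 105 112 115 119 112 111 110 114 121  61  65  97 230 226 173 167
242 170 249 253 255 233 107  58  90 220 128 104 114 114 110 109 108 142 187  58  67 111 229 233 172 170
244 221 248 222 223 216 123  57  74 176
[... 1444 characters left out ...]
 222 197 178 178 187 192 194 191 191 188 186 196 230 229 230 233 238 222 221
274 170 145 132 167 205 221 223 214 228 219 208 200 203 200 201 206 229 243 241 242 219 217 231 222 219
276 162 123 131 185 189 195 221 206 220 216 227 233 225 216 221 229 237 231 226 240 236 233 233 246 243
278 119 129 189 218 209 201 219 215 203 190 208 237 241 236 230 234 233 237 240 240 233 235 231 222 227
280 144 191 222 230 226 222 211 211 197 186 175 224 233 232 240 240 221 229 240 227 204 218 222 213 198
282 222 220 214 224 231 234 230 202 202 199 184 212 217 221 222 222 233 228 229 236 233 239 227 215 221
284 225 213 229 215 210 225 231 230 215 212 209 207 219 219 210 221 221 223 232 228 211 227 224 230 241
```

Request:
{"api": "move_arm", "payload": {"moves": "-0.01 0 0.1 0 0 0 0.3; -0.02 0 0.25 0 0 0 0.3; -0.02 0 0.4 0 0 0 0.3; -0.02 0 0.5 0 0 0 0.3; -0.02 0 0.5 0 0 0 0.3; -0.02 0 0.5 0 0 0 0.3; -0.02 0 0.5 0 0 0 0.3"}}

```text
time: 12.7
position: [0.5843, -0.3197, 0.1621]
tool_rot: [0.707, 0.707, 0.0, 0.001]
ft_force: [-0.5, -0.2, -4.4]
grip_width: 0.038
grip_force: 35.0
```

```bash
python3 - <<'E'
from rim2 import *
d=shot('side','side9');s=shot('scene','scene9');w=shot('wrist','wrist9');o=robot.get_obs();print(o['time'],o['position'],o['tool_rot'])
d8=np.load('pics/side8.npz')
def ext(c,p):
    t=np.linspace(0,2*np.pi,72);B=np.array([proj(c,p+[.029*np.cos(a),.029*np.sin(a),-.0565]) for a in t]);return B.min(0),B.max(0)
print('d8 pred',ext(d8,np.array([.5834,-.3164,.2116])),'d9',ext(d,o['position']),'scene',ext(s,o['position']))
for z in(.06,.12):print('arm shadow? scene px rim',proj(s,[.5835,-.318,.073]))
h=cv2.cvtColor(d['image'],cv2.COLOR_RGB2HSV)
def dump(c,u,v,du,r0,r1):
    h=cv2.cvtColor(c['image'],cv2.COLOR_RGB2HSV)
    for r in range(v+r0,v+r1,2):print(r,' '.join(f'{x:3d}' for x in h[r,u-du:u+du+1:2,2]))
u,v=proj(d,o['position']-[0,0,.0565]).astype(int);print(u,v);dump(d,u,v,22,-14,40)
E
```

```text
12.85 [ 0.5842238  -0.31960925  0.16238295] [7.07088190e-01 7.07124884e-01 1.22877218e-04 8.21849827e-04]
d8 pred (array([336.04001942, 255.8346877 ]), array([366.14663422, 273.95645106])) d9 (array([336.34033303, 276.39308309]), array([365.69828202, 294.98572782])) scene (array([343.85373015, 186.06422377]), array([367.46708828, 202.75847325]))
arm shadow? scene px rim [355.0688341  204.14014276]
arm shadow? scene px rim [355.0688341  204.14014276]
350 285
271 167 146 135 154 209 160  94 139 229 196  95 102 107 109 107 184 232 234 191 183 232 236 218
273 165 140 143 212 238 230 223 225 233 166  99 102 108 108 108 210 248 249 245 233 225 237 234
275 146 133 152 202 216 232 227 201 187 129 103 104 110 109 111 160 219 226 239 235 216 229 228
277 125 125 182 202 193 207 190 177 180 168 124 113 117 120 140 180 181 181 222 246 239 238 238
279 131 193 226 225 220 185 183 189 192 196 177 174 177 175 189 202 196 192 196 217 222 229 217
281 210 213 206 215 217 190 193 198 201 210 216 214 217 219 218 213 206 202 196 205 223 228 223
283 217 201 193 194 196 191 201 206 211 217 222 224 228 226 22
[... 1253 characters left out ...]
 173 165 140 152 188 210 227
311 104 104 107 112 144 140 169 196 222 185 178 182 185 184 179 180 169 160 141 152 210 215 220
313 106 103 103 103 128 150 154 161 169 175 182 181 187 185 178 174 168 157 151 144 205 228 211
315 105 109 109 105 116 142 161 156 165 176 180 181 184 182 173 175 173 175 153 132 171 183 194
317 108 112 128 102 117 126 132 145 153 166 183 182 182 182 184 180 174 150 138 126 120 120 134
319 111 110 114 106 119 128 131 135 141 148 160 165 168 166 156 153 145 144 133 126 113 114 123
321 102 107 105 108 118 131 131 136 138 144 152 151 151 151 149 148 146 140 136 122 115 116 113
323 115 110 104 107 121 132 134 139 142 149 151 150 149 150 148 149 144 141 133 119 120 114 117
```

Request:
{"api": "move_arm", "payload": {"moves": "0 0 0.05 0 0 0 0.3; 0 0 0.1 0 0 0 0.3; 0 0 0.15 0 0 0 0.3; 0 0 0.19 0 0 0 0.3; 0 0 0.21 0 0 0 0.3; 0 0 0.21 0 0 0 0.3; 0 0 0.21 0 0 0 0.3; 0 0 0.21 0 0 0 0.3; 0 0 0.21 0 0 0 0.3; 0 0 0.21 0 0 0 0.3"}}

```text
time: 13.85
position: [0.5839, -0.3194, 0.1408]
tool_rot: [0.707, 0.707, 0.0, 0.0]
ft_force: [-0.2, -0.3, -3.9]
grip_width: 0.0382
grip_force: 35.0
```

```bash
python3 - <<'E'
from h import *
d=shot('side','side10');s=shot('scene','scene10');w=shot('wrist','wrist10');o=robot.get_obs();print(o['time'],o['position'],o['tool_rot'],o['ft_force'],o['grip_force'],np.abs(o['joint_velocities']).max())
def ext(c,p,r,dz):
    B=np.array([proj(c,np.array(p)+[r*np.cos(a),r*np.sin(a),dz]) for a in np.linspace(0,2*np.pi,72)]);return B.min(0),B.max(0)
print('base',ext(d,o['position'],.029,-.0565),'rim',ext(d,[.5835,-.3175,.073],.031,0))
h=cv2.cvtColor(d['image'],cv2.COLOR_RGB2HSV)
for r in range(282,318):print(r,' '.join(f'{x:3d}' for x in h[r,328:374:2,2]))
hs=h;m=(((h[...,0]<6)|(h[...,0]>174))&(h[...,1]>150)&(h[...,2]>120)).astype(np.uint8)
n,l,st,ce=cv2.connectedComponentsWithStats(m);print([(ce[i].round(1),st[i,4]) for i in range(1,n) if st[i,4]>20])
E
```

```text
14.0 [ 0.58380805 -0.31932147  0.14066762] [7.07073604e-01 7.07139951e-01 7.69004029e-06 9.13676077e-05] [-0.18180557  0.08848605 -4.5594929 ] 34.999784510582685 0.0010482739325072936
base (array([335.99316323, 284.64458603]), array([364.99413557, 303.37681386])) rim (array([334.69653022, 287.67992787]), array([365.46682078, 307.7270347 ]))
282 224 206 194 206 217 224 215 201 194 108 102 104 108 107 111 214 230 228 237 233 239 237 218
283 218 203 194 193 196 214 217 194 175 110 101 106 110 111 112 192 221 225 241 229 237 235 219
284 205 204 200 182 197 205 204 183 173 123 102 106 111 112 116 175 193 221 236 217 226 229 223
285 197 201 208 196 222 200 179 178 176 148 111 110 110 115 140 180 181 202 225 218 227 231 219
286 198 199 211 221 234 198 178 180 185 172 135 127 129 135 171 192 186 189 212 233 231 228 216
287 212 211 213 232 236 192 185 187 192 189 163 158 162 163 193 199 190 188 203 242 236 222 228
288 223 223 224 240 240 186 190 195 198 203 185 185 188 194 209 205 200 195 195 239 239 223 240
289 226 228 229 235 238 187 195 199 206 211 206 206 211 214 216 209 204 197 193 223 2
[... 2157 characters left out ...]
0 185 174 181 183 186 186 180 178 171 159 143 152 216 225 220
313 106 102 103 104 127 147 150 162 170 174 182 183 187 183 177 177 170 157 150 143 206 230 212
314 110 107 105 106 117 141 151 163 169 175 183 182 184 184 175 175 166 155 153 136 183 214 202
315 104 108 107 105 118 131 150 157 166 171 181 183 184 182 175 173 172 162 146 130 152 174 192
316 106 110 105 105 112 125 141 151 161 170 178 183 183 181 177 180 182 169 139 125 119 138 169
317 108 107 106 106 117 125 132 143 152 167 183 183 182 184 183 182 174 148 137 125 113 114 135
[(array([273.6, 238. ]), np.int32(257)), (array([445.2, 243.2]), np.int32(277)), (array([313.9, 269.5]), np.int32(29)), (array([416. , 321.7]), np.int32(35))]
```

```bash
python3 - <<'E'
from h import *
w=np.load('pics/wrist10.npz');s=np.load('pics/scene10.npz');p=np.array([.5838,-.3193,.1407])
def circ(c,q,r,z,a):
    return proj(c,[q[0]+r*np.cos(a),q[1]+r*np.sin(a),z]).round(1)
for nm,r,z in(('base bot',.029,.0842),('base top',.029,.1142),('rim31',.031,.073),('rim35',.0345,.073),('collar',.0345,.05),('knobtop',.0195,.172)):
    print(nm,[circ(w,p,r,z,a) for a in(0,np.pi/4,np.pi/2,3*np.pi/4,np.pi)])
h=cv2.cvtColor(w['image'],cv2.COLOR_RGB2HSV);u=int(proj(w,p-[0,0,.05])[0])
print('rows 90..300 V|S at cols',u-50,u-25,u,u+25,u+50)
for r in range(90,300,3):print(r,[(int(h[r,c,2]),int(h[r,c,1])) for c in(u-50,u-25,u,u+25,u+50)])
hs=cv2.cvtColor(s['image'],cv2.COLOR_RGB2HSV)
print('scene');
for r in range(180,216,3):print(r,[tuple(int(k) for k in hs[r,c]) for c in range(339,374,5)])
E
```

```text
base bot [array([377.7, 264.6]), array([362.5, 226.6]), array([322.4, 210.3]), array([282.3, 226.6]), array([267.1, 264.6])]
base top [array([386.2, 286.2]), array([368.9, 242.9]), array([322.5, 224.2]), array([276.1, 242.9]), array([258.7, 286.2])]
rim31 [array([378.7, 257.9]), array([363.3, 219. ]), array([322.4, 202.3]), array([281.5, 219. ]), array([266. , 257.9])]
rim35 [array([385.1, 257.9]), array([368. , 214.5]), array([322.4, 195.8]), array([276.7, 214.5]), array([259.7, 257.9])]
collar [array([379.5, 246. ]), array([363.8, 206.2]), array([322.3, 189.1]), array([280.8, 206.2]), array([265.1, 246. ])]
knobtop [array([383.3, 354.1]), array([366.8, 314.9]), array([322.7, 298. ]), array([278.6, 314.9]), array([262. , 354.1])]
rows 90..300 V|S at cols 272 297 322 347 372
90 [(202, 66), (231, 50), (236, 42), (227, 54), (246, 32)]
93 [(213, 65), (220, 54), (244, 32), (222, 59), (244, 32)]
96 [(242, 39), (235, 41), (236, 45), (219, 58), (229, 48)]
99 [(246, 32), (197, 58), (230, 54), (210, 53), (215, 55)]
102 [(224, 59), (189, 65), (235, 47), (200, 59), (221, 51)]
105 [(194, 64), (2
[... 4512 characters left out ...]
), (12, 20, 194), (14, 65, 211)]
198 [(105, 59, 185), (110, 7, 103), (11, 19, 212), (15, 18, 224), (14, 19, 224), (11, 19, 214), (15, 54, 228)]
201 [(104, 61, 187), (125, 14, 110), (13, 19, 217), (14, 17, 226), (15, 18, 224), (12, 20, 219), (14, 55, 189)]
204 [(104, 63, 186), (112, 23, 122), (16, 20, 190), (4, 8, 236), (17, 16, 225), (9, 28, 173), (15, 10, 243)]
207 [(104, 63, 185), (104, 36, 121), (11, 23, 175), (12, 20, 169), (11, 21, 168), (15, 19, 184), (14, 42, 164)]
210 [(105, 62, 185), (108, 39, 111), (13, 17, 205), (12, 19, 206), (12, 22, 208), (18, 22, 194), (14, 52, 161)]
213 [(105, 61, 185), (107, 61, 112), (15, 19, 162), (20, 14, 223), (14, 24, 184), (12, 24, 139), (14, 55, 145)]
```

```bash
python3 - <<'E'
from h import *
W=[np.load(f'pics/wrist{k}.npz')['image'] for k in(8,9,10)]
H=[cv2.cvtColor(x,cv2.COLOR_RGB2HSV) for x in W]
for c in(322,300,344):
    print('col',c)
    for r in range(188,272,2):print(r,[(int(h[r,c,2]),int(h[r,c,1])) for h in H])
print('row 250 left/right')
D=np.abs(W[0].astype(int)-W[2]).max(2)
st=(D<12).astype(np.uint8);
for r in range(190,280,6):print(r,''.join('#' if x else '.' for x in st[r,240:410:2]))
E
```

```text
col 322
188 [(192, 28), (158, 18), (89, 11)]
190 [(226, 24), (103, 129), (168, 11)]
192 [(225, 23), (109, 37), (193, 13)]
194 [(226, 23), (212, 24), (169, 11)]
196 [(221, 25), (226, 25), (111, 94)]
198 [(221, 25), (226, 24), (109, 44)]
200 [(219, 23), (227, 24), (122, 29)]
202 [(220, 24), (223, 24), (222, 25)]
204 [(222, 26), (220, 26), (229, 22)]
206 [(220, 26), (221, 23), (228, 20)]
208 [(222, 25), (221, 27), (228, 21)]
210 [(222, 24), (223, 25), (227, 24)]
212 [(221, 24), (222, 23), (225, 24)]
214 [(180, 27), (181, 28), (185, 26)]
216 [(119, 32), (121, 32), (127, 32)]
218 [(128, 32), (129, 34), (134, 30)]
220 [(209, 26), (208, 27), (212, 25)]
222 [(213, 28), (214, 25), (220, 27)]
224 [(215, 26), (218, 26), (220, 24)]
226 [(218, 26), (217, 25), (224, 25)]
228 [(219, 26), (219, 27), (224, 25)]
230 [(220, 26), (221, 24), (226, 26)]
232 [(221, 24), (222, 24), (226, 24)]
234 [(223, 26), (224, 26), (228, 22)]
236 [(224, 26), (225, 24), (228, 22)]
238 [(225, 25), (224, 24), (229, 21)]
240 [(225, 24), (227, 25), (229, 22)]
242 [(226, 24), (226, 25), (230, 21)]
244 [(225, 25), (227, 25), (
[... 4341 characters left out ...]
......##################.########################.....................
238 ...................#############################################............#.......#
244 ..##.#...........#################################################........#..##...#..
250 .#....####......###################################################....#.............
256 .....##..#....######################################################....#.#.....#####
262 .#.###..#.....#######################################################......##..#.....
268 ##..........##########################################################...#...........
274 ..#.......#.###################.########################################...###....##.
```

```bash
python3 -c "
from rig import robot
print(robot.hand_in())"
```

```text
the job is handed in; nothing more can be done
None
```

The job is handed in: I closed the latch onto its stop, then carried the tamper across. It is held still and upright over the basket, base about 11 mm above the rim and centred to about 3 mm by my measurements; the hand-in returned no verdict.

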